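Release the left-hand-thread clamp over a golf club head

ROBOT

A 6-joint arm with a two-finger parallel gripper is mounted at the origin on the work surface; the furniture and walls round the work are solid. World frame = base frame: x ahead of the robot, y to its left, z up, the work surface at z = 0. Lengths are in m, angles in rad, forces in N, time in s.
With the tool pointing down it reaches from about 0.225 to 0.875 m from the base axis. Payload 3.4 kg.
Tool frame: the origin (TCP) lies on the centre line of the jaws, within the pads' length; the fingertips stand 19 mm ahead of it and the grasp point (between the pads) is the TCP (nose_length is the distance from the TCP to the fingertips, in m); z points along the fingers, y is the direction in which the jaws open and shut (so a half turn about z gives the same grasp; the last joint's range is limited). The gripper opens to 85 mm and grips with 20 to 120 N. Pads are 22 mm wide; open, the fingers measure 114 mm over their backs; the gripper's body (76 mm by 85 mm) begins 54 mm behind the grasp point. The pads swing forward as they close: fully open they stand 13 mm farther back than shut.
Start: joints at [-1.226, 0.276, 1.505, -0, 1.361, -0.121], TCP at [0.258, -0.514, 0.25] pointing down, gripper open.
Joint ranges: [-2.89, 2.89], [-0.75, 2.08], [0.22, 2.7], [-1.18, 4.32], [0.11, 2.71], [-2.7, 2.7]. Speed limits (rad/s): [2.57, 2.57, 3.14, 3.14, 3.14, 3.14].

INTERFACE

Orientations are given as a unit quaternion [w, x, y, z].
In Python, from rig import * gives the robot as it stands.
- The arm moves only by the shell command python3 -m jog 'ROWS' [OPENING] [FORCE]. ROWS is JSON, one flat list of numbers, 6 for each row, row after row: the shift along the tool's x, y, z in mm, then the turn, a rotation vector about the tool's x, y, z in degrees. In form: [tx, ty, tz, wx, wy, wz, tx, ty, tz, wx, wy, wz, ...]. A call has 1 to 10 rows; each row is the pose to reach, as a shift and turn from the pose commanded when the call began, along the tool's axes at that moment; what a row does not reach only later rows make up. A row lasts 1/8 s, in which the tool goes at most 62.5 mm and 10.7 degrees, less where a joint would pass 70% of its speed; a pose out of reach is approached as far as the arm can. A call with a gripper value outside its range is refused whole. OPENING is the closure, from 0 (fully open) to 1 (shut), set as the call begins (- or left out, the last holds). The fingers move at their own pace and stop on an object; FORCE is the grip in N (left out, the last holds). Time passes only in rows, so rows that repeat a pose let the fingers close. It gives the time, the measured TCP pose, the force and the opening at its end, in the units of the state.
- get_state(): the state, without advancing time (a new reading comes with each control period).
- get_image(name): name is "side" or "top"; returns a dict with "frame" (384x512x3 uint8, red, green, blue), "camera_matrix" (3x3 intrinsics, pixels), "rvec" (rotation vector, rad) and "tvec" (3), from world to camera coordinates, as OpenCV has them. Camera axes: x right, y down, z forward; pixel columns grow to the right and rows downward; lengths in m; the calibration is good to about 2 mm. A picture is of the moment at which its call begins. There is no depth.
- sign_off(): hands the job in, once; it reports no verdict.
The state is a dict: "clock": time; "qpos": joint angles; "qd": joint speeds; "effort": joint torques, N m; "position": TCP position; "ee_rot": TCP orientation; "contact_force": force on the tool from outside, world axes, zero at the start; "moment": the same for the moment, N m; "width": finger opening in m.
Only numpy, scipy, OpenCV 4.12 (cv2) and the standard library are available. Lean on these libraries where they do the work, as an engineer would, in place of code of your own. Each camera call takes 0.05 s, during which the arm holds its last target.

TASK

Free the clamp over the club head: its lever nut has a left-hand thread, so push the lever clockwise (seen from above) to loosen it, all the way round to its stop, without first tightening it any further. Then push the strap by its upright post towards the robot, right out to its stop, leaving the head in its nest and the things around undisturbed.

Things in the scene. Friction and masses are not known exactly. Their poses are not given: they have to be found in the camera images.
- clamp_base: Fixed dark steel base plate of the clamp, 90 x 200 x 16 mm. Origin: centre of its underside. In its frame (z up, -x towards the robot, turned up to 0.45 rad) the strap pivots at y +75 mm; the stud with the lever nut is at y -75 mm; the head's nest between has 18 mm side rails. At value q the lever points at -45 deg minus q, from base +x.
- clamp_lever (a joint): Turn of the lever nut, rad: 0 = dead tight (stop), grows CLOCKWISE seen from above = loosening; stop at 2.3. Starts snug at 0.2 to 0.6; below 0.08 counts as tightened further. Rises 3.5 mm per rad; below about 1.45 rad its 34 mm collar stands behind a 5 mm lip of the strap and blocks it. Friction 0.2 N m (some 2 to 3 N at the bar); stays where left.
- lever_hub (a point): On the stud's axis at the height of the lever bar's centre line (about 130 mm above the table). Hub 32 mm wide, its top 11 mm above this point; the stud's tip stands some 14 to 22 mm above it.
- lever_knob (a point): Centre of the 28 mm black ball at the end of the lever, 90 mm from the hub axis. The lever is a level steel bar 12 mm thick (18 mm for the last 14 mm before the ball); under its outer half nothing stands within 25 mm.
- clamp_strap (a joint): Swing of the strap about its vertical pivot, rad: 0 = over the head (start), grows clockwise seen from above, which moves the free end and the post towards the robot; stop at 1.4; it cannot swing the other way. Friction about 0.15 N m; stays where it is left.
- strap_pivot (a point): On the strap's pivot axis, at the height of the strap's top face (98 mm above the table). The strap is a steel bar 40 mm wide, 12 mm thick, 190 mm long with a fork round the stud; a low 7 mm bolt head is on the pivot.
- strap_post (a point): Centre of the top of the upright round steel post on the strap, 18 mm in diameter, 50 mm tall above the strap's top face (its lowest 5 mm is a 26 mm collar), 92 mm from the pivot axis. Nothing else on the strap is higher than 7 mm.
- club_head: Black hybrid golf club head lying in the nest, sole down, body 76 x 92 x 37 mm with a short neck rising to 60 mm above its underside on the side away from the robot; loose, 0.24 kg. Origin: centre of its underside. It stays where it is; the strap's rubber foot hangs about 2 mm over it.
- wash_bottle: Bystander: plastic squeeze bottle with a bent spout, 178 mm tall, standing left of the clamp. Origin: centre of its underside.
- tape: Bystander: roll of brown packing tape, 72 mm wide, 18 mm high, lying flat between the robot and the clamp. Origin: centre of its underside.
- screwdriver: Bystander: screwdriver, 200 mm long, lying between the robot and the clamp on the right. Origin: centre of its underside.
- spare_head: Bystander: a second black club head, 69 mm high, on the right between the robot and the clamp. Origin: centre of its underside.
Not all that is in view belongs to the job. What is shaped like the club_head but turquoise is not meant.

How it is judged:
By the outcome, as a careful person would: the job done as asked, in the order asked, and still so for the second after the job is handed in, with the robot touching nothing.
It also fails if it takes over 48 s, if anything falls off the work surface, if the arm or the gripper's body presses on something with over 40 N, if the wrist force passes 120 N, or if a joint passes its speed limit or range.

## Working session

There is one attempt and no reset: what is moved stays moved. The work goes in short steps, Python scripts to look and compute and a shell command to move; the robot and the scene stay as the last step left them, time stands still between calls to the robot, and variables do not carry over. Pictures are saved under pics/ and viewed, and the job is handed in when it is done.

```bash
ls; mkdir -p pics
python3 - <<'E'
from rig import *
import cv2
s=get_state(); print(s)
for n in ("side","top"):
    d=get_image(n); cv2.imwrite(f"pics/{n}0.png",d["frame"][:,:,::-1]); print(n,d["camera_matrix"].tolist(),d["rvec"],d["tvec"])
E
```

```text
pics
{'clock': 0.0, 'qpos': array([-1.22603876e+00,  2.76630418e-01,  1.50613782e+00,  9.53222985e-06,
        1.36068477e+00, -1.20997142e-01]), 'qd': array([ 1.03333760e-03, -1.18199459e-03, -1.81299244e-03, -3.39939673e-04,
        6.36476259e-04, -5.97420747e-05]), 'effort': array([-2.66082010e-03, -4.16777444e+01, -2.45810223e+01, -3.89056540e-04,
        1.10517890e-02, -2.57092395e-06]), 'position': array([ 0.25806473, -0.51329134,  0.2494176 ]), 'ee_rot': array([-9.24883548e-04,  9.73006203e-01,  2.30777088e-01, -9.92203934e-05]), 'contact_force': array([-0.41041522,  0.14259129, -1.34730401]), 'moment': array([-0.03283873, -0.08170096, -0.01187374]), 'width': 0.08532819875389513}
side [[406.08903118908654, 0.0, 259.15309004687094], [0.0, 406.08903118908654, 192.46118414349723], [0.0, 0.0, 1.0]] [ 0.65360341 -2.31346531  1.48924412] [0.38523007 0.23534719 0.99365849]
top [[392.07846094918796, 0.0, 249.36375394865524], [0.0, 392.07846094918796, 183.42475381180736], [0.0, 0.0, 1.0]] [ 2.21916288 -2.20591902  0.07455388] [-0.09805288  0.50684183  1.04444467]
```

View pics/side0.png

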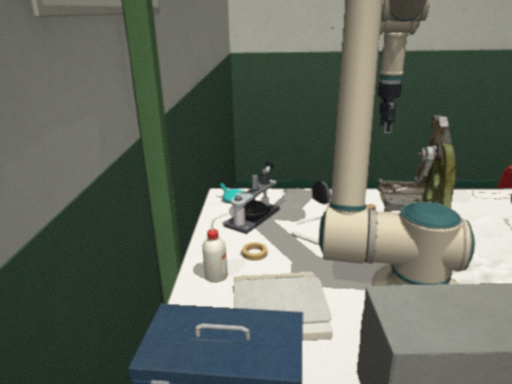

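View pics/top0.png

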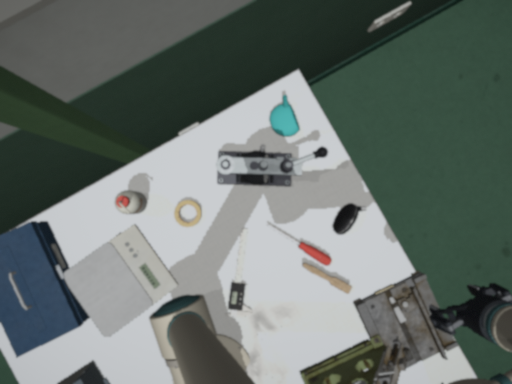

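```bash
cat > h.py <<'E'
from rig import *
import cv2, numpy as np
def crop(d,x0,y0,x1,y1,k,name):
    f=d["frame"][y0:y1,x0:x1,::-1]
    f=cv2.resize(f,None,fx=k,fy=k,interpolation=cv2.INTER_CUBIC)
    f=cv2.convertScaleAbs(f,alpha=1.0)
    for x in range((x0+9)//10*10,x1,10):
        cv2.line(f,((x-x0)*k,0),((x-x0)*k,4 if x%50 else 10),(0,0,255),1)
        if x%20==0: cv2.putText(f,str(x),((x-x0)*k,20),0,.4,(0,0,255),1)
    for y in range((y0+9)//10*10,y1,10):
        cv2.line(f,(0,(y-y0)*k),(6,(y-y0)*k),(0,0,255),1)
        if y%20==0: cv2.putText(f,str(y),(8,(y-y0)*k+4),0,.4,(0,0,255),1)
    cv2.imwrite("pics/"+name,f)
def unproj(d,u,v,z):
    K=d["camera_matrix"];R=cv2.Rodrigues(d["rvec"])[0];t=np.asarray(d["tvec"]).ravel()
    p=cv2.undistortPoints(np.array([[[u,v]]],float),K,None)[0,0]
    C=-R.T@t; r=R.T@np.array([p[0],p[1],1])
    return C+r*(z-C[2])/r[2]
def proj(d,P):
    return cv2.projectPoints(np.atleast_2d(np.array(P,float)),d["rvec"],np.array(d["tvec"]),d["camera_matrix"],None)[0][:,0]
def tri(d1,p1,d2,p2):
    Ps=[d["camera_matrix"]@np.c_[cv2.Rodrigues(d["rvec"])[0],np.ravel(d["tvec"])] for d in (d1,d2)]
    X=cv2.triangulatePoints(Ps[0],Ps[1],np.array(p1,float).reshape(2,1),np.array(p2,float).reshape(2,1)).ravel()
    return X[:3]/X[3]
E
python3 - <<'E'
from h import *
t=get_image("top"); s=get_image("side")
crop(t,200,80,340,200,5,"t1.png"); crop(s,190,150,300,230,7,"s1.png")
for d in(t,s): 
    R=cv2.Rodrigues(d["rvec"])[0]; print(-R.T@np.ravel(d["tvec"]))
E
```

```text
[ 0.46304228 -0.06830329  1.0669087 ]
[-0.11193402  0.88567644  0.62785006]
```

View pics/t1.png

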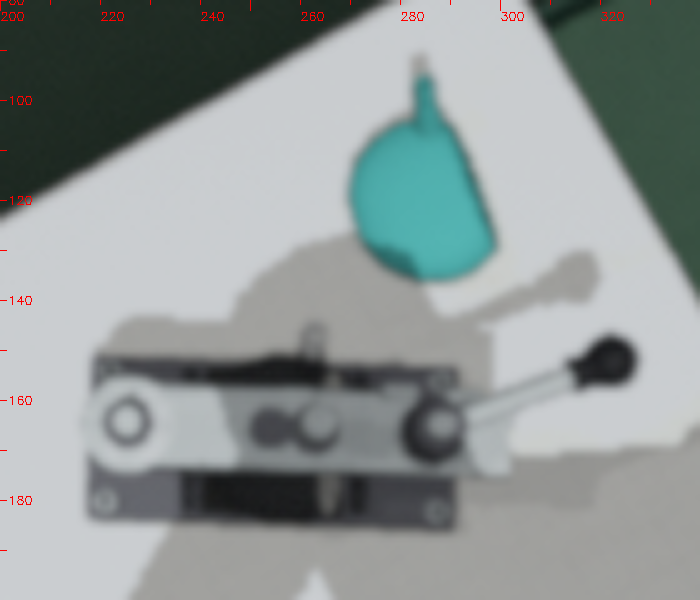

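View pics/s1.png

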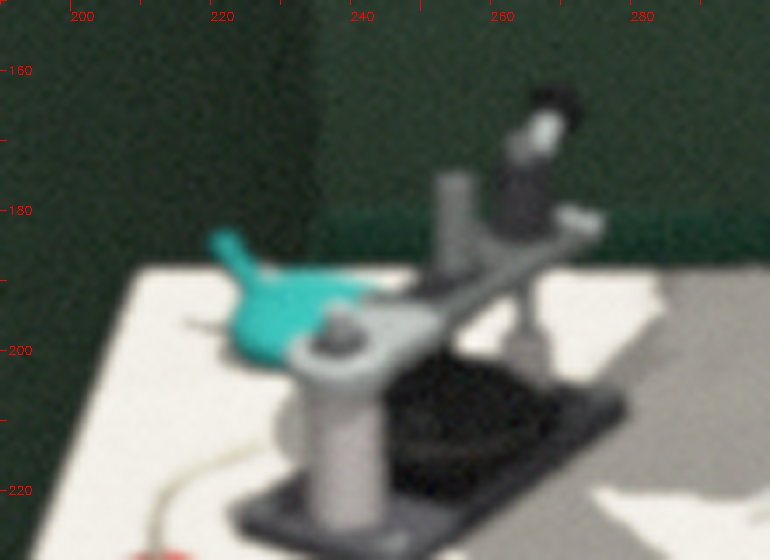

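Run:
```python
from h import *
t=get_image("top"); s=get_image("side")
for n,u,v,z in [("pivot",225.5,164.2,.105),("knob",321,152,.13),("studtip",287.5,165,.148),("hubtop",286,166,.141),("posttop",263,165,.148),("b1",219,151.5,.016),("b2",291,153.5,.016),("b3",218,183.5,.016),("b4",291,185.5,.016),("tape",188,212,.018),("bottle",122,203,.178),("spare",347,218,.05),("sd tip",269,222,.01),("turq",284,118,.04)]:
    print(n,unproj(t,u,v,z).round(4))
print("tri post",tri(t,(263,165),s,(253.5,175.5)).round(4),"knob",tri(t,(321,152),s,(269.5,165)).round(4), "pivot",tri(t,(225.5,164.2),s,(238.5,196)).round(4))
```

```text
pivot [ 0.5504 -0.0337  0.105 ]
knob [ 0.5794 -0.2644  0.13  ]
studtip [ 0.5457 -0.1812  0.148 ]
hubtop [ 0.544  -0.1785  0.141 ]
posttop [ 0.5453 -0.1234  0.148 ]
b1 [ 0.5926 -0.0128  0.016 ]
b2 [ 0.5888 -0.2069  0.016 ]
b3 [ 0.5065 -0.0109  0.016 ]
b4 [ 0.5024 -0.207   0.016 ]
tape [0.43  0.068 0.018]
bottle [0.4546 0.1952 0.178 ]
spare [ 0.4174 -0.3488  0.05  ]
sd tip [ 0.4039 -0.1485  0.01  ]
turq [ 0.6801 -0.1851  0.04  ]
tri post [ 0.5476 -0.1223  0.1459] knob [ 0.578  -0.2653  0.1299] pivot [ 0.5497 -0.0341  0.1085]
```

Candidates (top view):
- Lever: bar and black ball at (321,152). The dark shadow streak at (315,135) is not it, and neither is the fork end at (298,172).
- Post: the bright round top at (263,165). The dark disc beside it at (251,166) is its shadow, and the stud and hub are at (286,166).
- Head: the black one under the strap at (262,170). The turquoise one at (284,118) and the spare at (347,218) are not meant.

The crops agree with this choice. The lever points at about -68° in world, so q ≈ 0.38. Next I close the gripper and move to the counter-clockwise (far) side of the lever.

```bash
python3 -m jog '[56,28,0,0,0,-9, 112,56,0,0,0,-18, 167,84,0,0,0,-27, 223,112,0,0,0,-36, 260,75,0,0,0,-45, 297,38,0,0,0,-54, 335,1,0,0,0,-63, 372,-36,0,0,0,-72, 409,-72,0,0,0,-79, 446,-109,0,0,0,-85]' 1 60
python3 -m jog '[0,0,0,0,0,0]'
cat > st.py <<'E'
from h import *
from scipy.spatial.transform import Rotation as Ro
s=get_state(); q=s["ee_rot"]; R=Ro.from_quat([q[1],q[2],q[3],q[0]]).as_matrix()
print("t",round(s["clock"],2),"p",s["position"].round(4),"yaw",np.degrees(np.arctan2(R[1,0],R[0,0])).round(1),"zax",R[:,2].round(3),"F",s["contact_force"].round(1),"j",s["qpos"].round(2),"w",s["width"].round(4))
E
python3 st.py
python3 - <<'E'
from h import *
t=get_image("top"); s=get_image("side")
crop(t,220,90,360,200,5,"t2.png"); crop(s,190,60,320,220,4,"s2.png")
E
```

```text
clock: 1.55
position: [0.6082, -0.2145, 0.2502]
ee_rot: [0.0, 0.56, 0.828, -0.0]
contact_force: [0.6, -0.6, 0.2]
width: -0.0002
clock: 1.68
position: [0.6087, -0.2122, 0.2504]
ee_rot: [-0.0, 0.559, 0.829, 0.001]
contact_force: [0.2, -0.1, -0.3]
width: -0.0001Traceback (most recent call last):
  File "st.py", line 4, in <module>
    print("t",round(s["clock"],2),"p",s["position"].round(4),"yaw",np.degrees(np.arctan2(R[1,0],R[0,0])).round(1),"zax",R[:,2].round(3),"F",s["contact_force"].round(1),"j",s["qpos"].round(2),"w",s["width"].round(4))
                                                                                                                                                                                                   ^^^^^^^^^^^^^^^^
AttributeError: 'float' object has no attribute 'round'
```

View pics/t2.png

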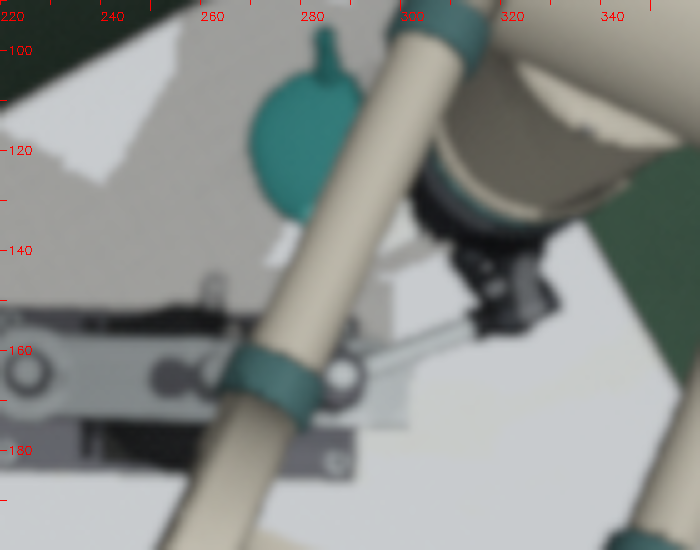

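View pics/s2.png

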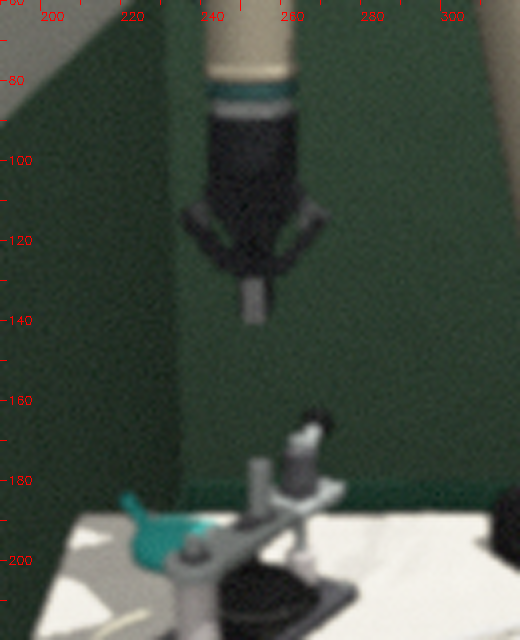

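The closed gripper is at (318,142) in the top view, on the far (counter-clockwise) side of the bar and clear of it, with the knob just below it. The fingers taper outward above the pads. Descending next.

```bash
sed -i 's/s\["width"\].round(4)/round(s["width"],4)/' st.py
python3 -m jog '[0,0,50,0,0,0, 0,0,85,0,0,0, 0,0,113,0,0,0, 0,0,113,0,0,0]'; python3 st.py
python3 - <<'E'
from h import *
t=get_image("top"); s=get_image("side")
crop(t,220,90,360,200,5,"t3.png"); crop(s,210,100,310,220,5,"s3.png")
E
```

```text
clock: 2.28
position: [0.6057, -0.2171, 0.1347]
ee_rot: [-0.003, 0.562, 0.827, -0.001]
contact_force: [0.6, -0.8, 0.8]
width: 0.0002
t 2.27 p [ 0.6057 -0.2171  0.1347] yaw 111.6 zax [-0.005  0.002 -1.   ] F [ 0.6 -0.8  0.8] j [-0.45  0.46  1.52 -0.    1.17 -0.83] w 0.0002
```

View pics/t3.png

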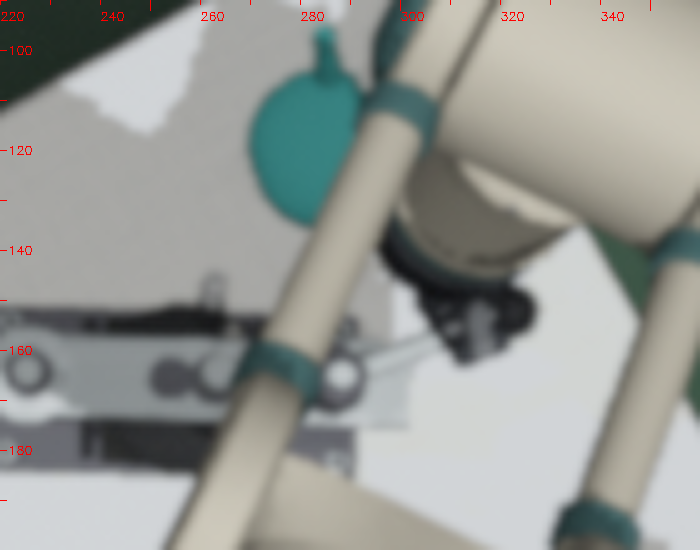

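View pics/s3.png

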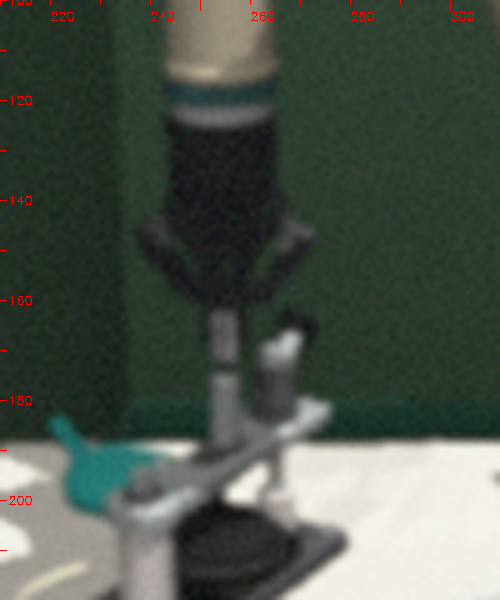

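```bash
python3 - <<'E'
import numpy as np
h=np.array([55,-22.6])
for f in range(6,61,6):
    a=np.radians(f);R=np.array([[np.cos(a),-np.sin(a)],[np.sin(a),np.cos(a)]])
    print(f,(h-R@h).round(1))
E
python3 -m jog '[0,-7,0,0,0,0, 0,-14,0,0,0,0, 0,-20,0,0,0,0, 0,-20,0,0,0,0]'; python3 st.py
```

```text
6 [-2.1 -5.9]
12 [ -3.5 -11.9]
18 [ -4.3 -18.1]
24 [ -4.4 -24.3]
30 [ -3.9 -30.5]
36 [ -2.8 -36.6]
42 [ -1.  -42.6]
48 [  1.4 -48.4]
54 [  4.4 -53.8]
60 [  7.9 -58.9]
clock: 2.88
position: [0.5887, -0.2237, 0.1377]
ee_rot: [0.0, 0.562, 0.827, -0.0]
contact_force: [-0.1, -0.8, -0.1]
width: 0.0003
t 2.88 p [ 0.5887 -0.2237  0.1377] yaw 111.7 zax [ 0. -0. -1.] F [-0.1 -0.8 -0.1] j [-0.47  0.43  1.55 -0.    1.16 -0.85] w 0.0003
```

```bash
python3 -m jog '[-2,-6,0,0,0,6, -4,-12,0,0,0,12, -4,-18,0,0,0,18, -4,-24,0,0,0,24, -4,-30,0,0,0,30]'; python3 st.py
python3 - <<'E'
from h import *
t=get_image("top"); s=get_image("side")
crop(t,220,90,360,200,5,"t4.png"); crop(s,210,100,310,220,5,"s4.png")
E
```

```text
clock: 3.5
position: [0.5655, -0.2388, 0.1385]
ee_rot: [0.003, 0.758, 0.653, 0.002]
contact_force: [3.4, -0.4, 2.3]
width: -0.0002
t 3.5 p [ 0.5655 -0.2388  0.1385] yaw 81.5 zax [ 0.006 -0.002 -1.   ] F [ 3.4 -0.4  2.3] j [-0.51  0.41  1.59  0.    1.13 -0.37] w -0.0002
```

View pics/t4.png

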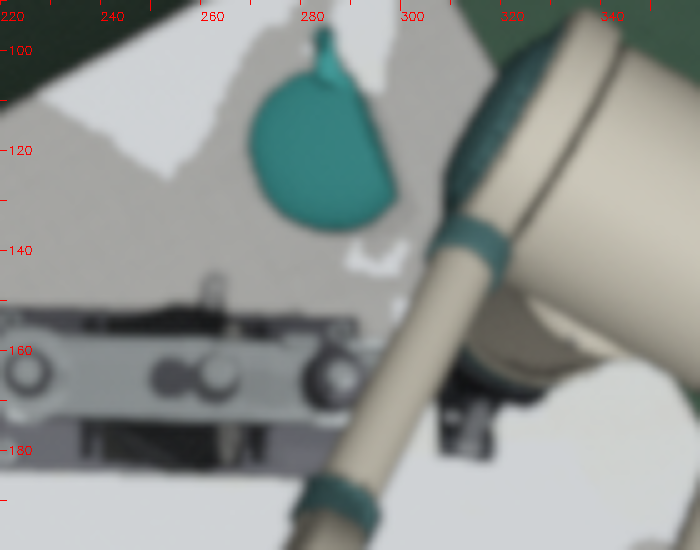

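View pics/s4.png

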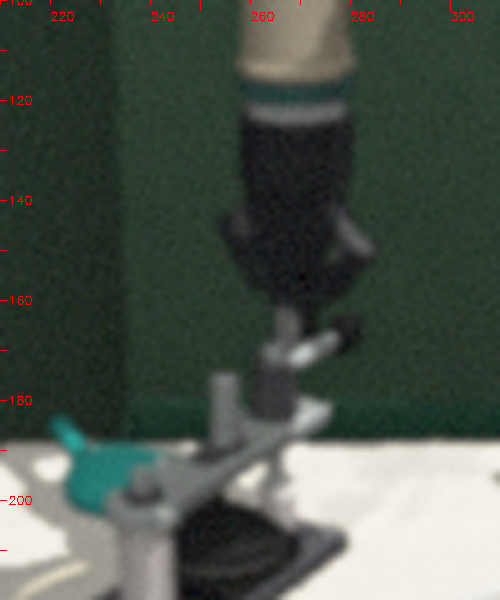

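The lever is moving: the force is about 3.4 N against the push, and the side view shows the knob swung round to (277,166). Continuing.

```bash
python3 -m jog '[-2,-6,0,0,0,6, -4,-12,0,0,0,12, -4,-18,0,0,0,18, -4,-24,0,0,0,24, -4,-30,0,0,0,30, -3,-37,0,0,0,36, -1,-43,0,0,0,42, 1,-48,0,0,0,48]'; python3 st.py
python3 - <<'E'
from h import *
t=get_image("top"); s=get_image("side")
crop(t,220,90,360,200,5,"t5.png"); crop(s,210,100,330,220,5,"s5.png")
E
```

```text
clock: 4.6
position: [0.5173, -0.2321, 0.1386]
ee_rot: [0.003, 0.957, 0.289, 0.002]
contact_force: [3.1, -2.9, 3.8]
width: 0.0
t 4.6 p [ 0.5173 -0.2321  0.1386] yaw 33.6 zax [ 0.004 -0.004 -1.   ] F [ 3.1 -2.9  3.8] j [-0.54  0.35  1.7  -0.    1.09  0.44] w 0.0
```

View pics/t5.png

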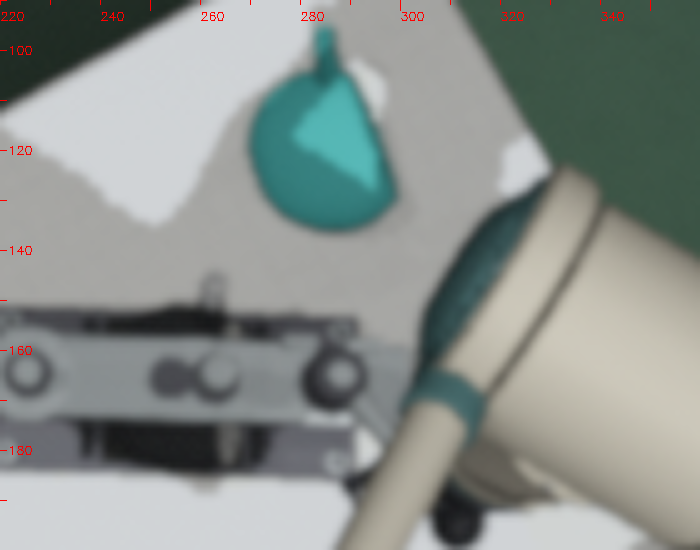

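View pics/s5.png

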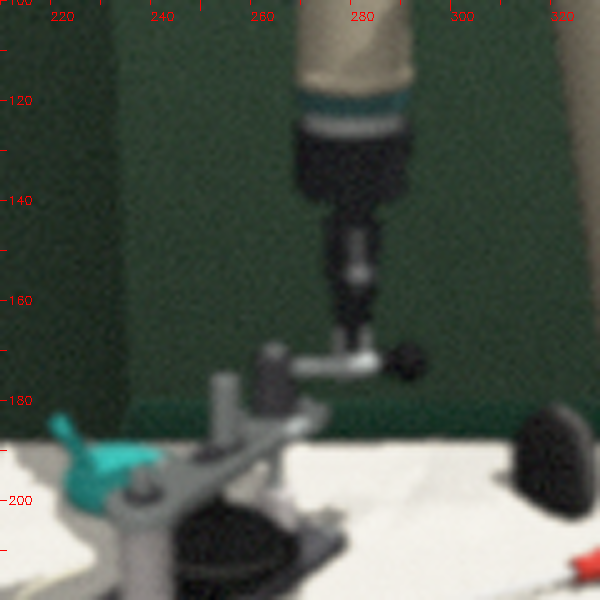

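The knob is at (309,194) in the top view, so the lever is at about -135 to -140° with roughly 40° to go. Taking the last part with force checks.

```bash
python3 -m jog '[-2,-6,0,0,0,6, -4,-12,0,0,0,12, -4,-18,0,0,0,18, -4,-24,0,0,0,24, -4,-30,0,0,0,30]'; python3 st.py; python3 -m jog '[-1,-3,0,0,0,3, -2,-6,0,0,0,6]'; python3 st.py
python3 - <<'E'
from h import *
t=get_image("top"); s=get_image("side")
crop(t,220,90,360,220,5,"t6.png"); crop(s,210,100,330,220,5,"s6.png")
E
```

```text
clock: 5.32
position: [0.4963, -0.2089, 0.1379]
ee_rot: [0.002, 0.999, 0.032, 0.001]
contact_force: [1.7, -4.0, 2.4]
width: 0.0001
t 5.33 p [ 0.4963 -0.2089  0.1379] yaw 3.7 zax [ 0.002 -0.003 -1.   ] F [ 1.7 -4.   2.4] j [-0.53  0.31  1.76 -0.    1.07  0.98] w 0.0001
clock: 5.58
position: [0.4937, -0.2032, 0.1378]
ee_rot: [0.002, 1.0, -0.019, 0.0]
contact_force: [1.3, -5.4, 3.0]
width: 0.0001
t 5.58 p [ 0.4937 -0.2032  0.1378] yaw -2.2 zax [ 0.001 -0.003 -1.   ] F [ 1.3 -5.4  3. ] j [-0.52  0.3   1.77 -0.    1.07  1.09] w 0.0001
```

View pics/t6.png

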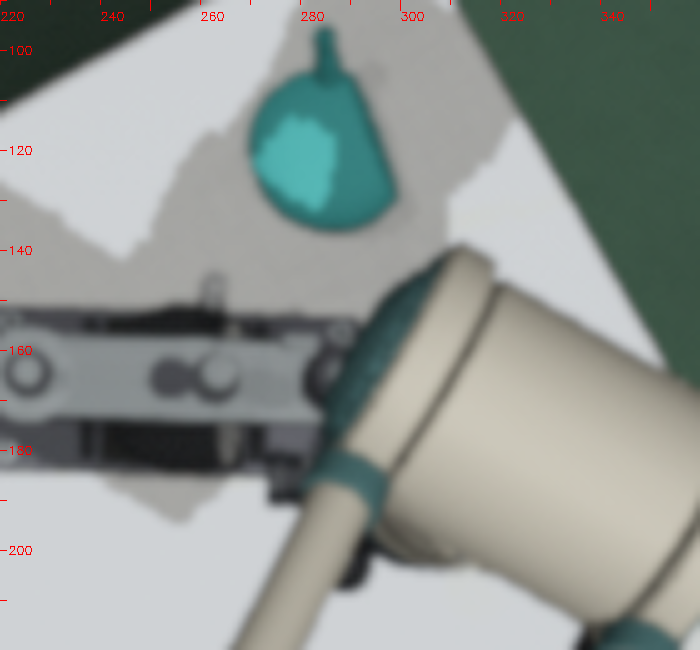

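View pics/s6.png

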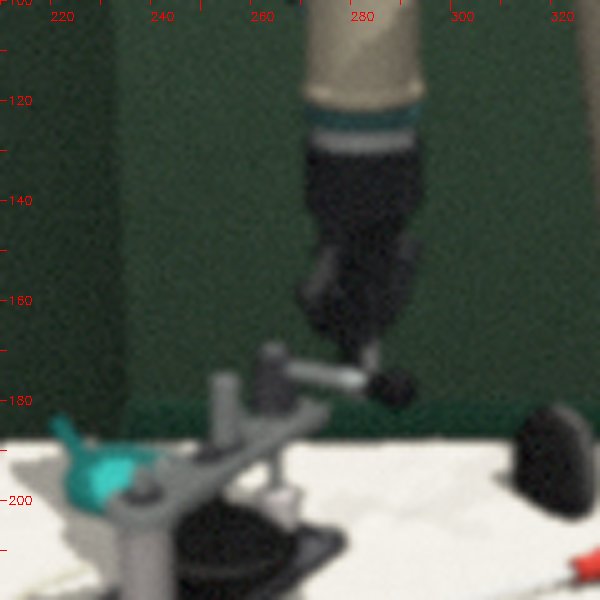

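```bash
python3 - <<'E'
from h import *
s=get_image("side");t=get_image("top")
for a in (-160,-165,-170,-175,-178,-180):
    P=[.5455+.09*np.cos(np.radians(a)),-.182+.09*np.sin(np.radians(a)),.136]
    print(a,proj(s,[P]).round(1),proj(t,[P]).round(1))
E
python3 -m jog '[-1,-3,0,0,0,3, -2,-6,0,0,0,6]'; python3 st.py
```

```text
-160 [[291.5 174.3]] [[300.  201.1]]
-165 [[291.1 175.2]] [[296.9 202.1]]
-170 [[290.5 176.1]] [[293.7 202.8]]
-175 [[289.6 176.9]] [[290.4 203.2]]
-178 [[289.  177.4]] [[288.5 203.3]]
-180 [[288.5 177.7]] [[287.1 203.3]]
clock: 6.02
position: [0.4924, -0.2011, 0.1384]
ee_rot: [0.006, 0.998, -0.07, 0.001]
contact_force: [-1.0, -17.7, 1.1]
width: 0.0001
t 6.03 p [ 0.4924 -0.2011  0.1384] yaw -8.1 zax [ 0.002 -0.012 -1.   ] F [ -1.  -17.7   1.1] j [-0.51  0.3   1.77 -0.01  1.06  1.2 ] w 0.0001
```

The force jumped to 17.7 N, so the lever is at its stop. Backing off sideways, then lifting to look.

```bash
python3 -m jog '[0,10,0,0,0,0, 0,25,0,0,0,0, 0,35,0,0,0,0, 0,35,-50,0,0,0, 0,35,-110,0,0,0, 0,60,-130,0,0,0, -30,110,-130,0,0,0, -60,160,-130,0,0,0, -60,160,-130,0,0,0]'; python3 st.py
python3 - <<'E'
from h import *
t=get_image("top"); s=get_image("side")
crop(t,210,90,350,220,5,"t7.png"); crop(s,210,120,330,220,5,"s7.png")
E
```

```text
clock: 7.15
position: [0.4062, -0.3479, 0.2668]
ee_rot: [-0.0, 0.997, -0.075, -0.001]
contact_force: [-0.0, -0.4, 0.3]
width: 0.0002
t 7.15 p [ 0.4062 -0.3479  0.2668] yaw -8.6 zax [-0.002  0.    -1.   ] F [-0.  -0.4  0.3] j [-0.84  0.21  1.56 -0.    1.38  0.88] w 0.0002
```

View pics/t7.png

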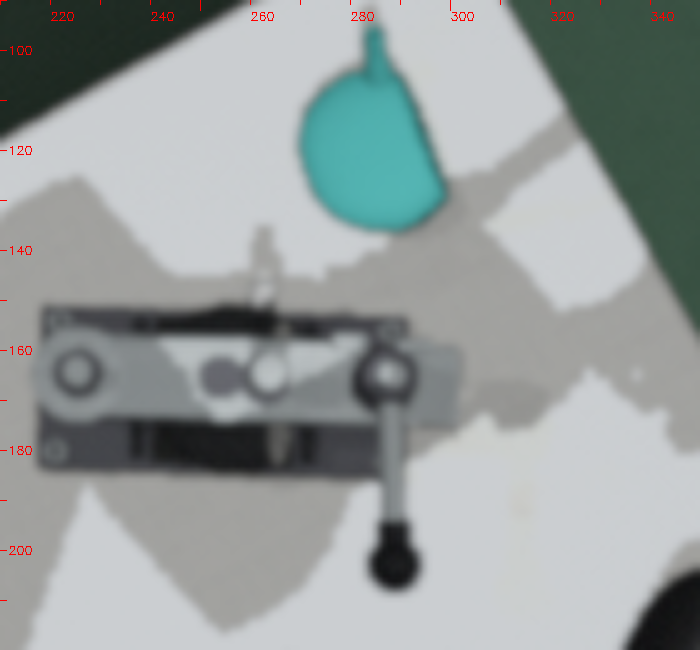

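View pics/s7.png

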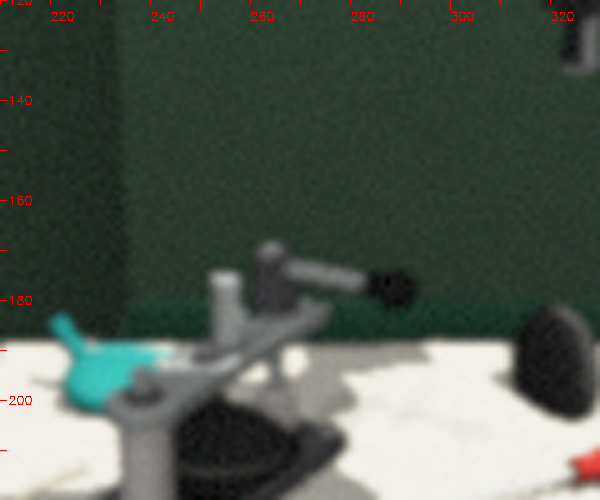

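Run:
```python
from h import *
t=get_image("top")
k=unproj(t,286.5,203,.137);c=unproj(t,287,202,.137);h=np.array([.5455,-.182]);
for hh in (unproj(t,285.5,165.5,.148)[:2],unproj(t,286.5,164.5,.155)[:2],h):
    d=k[:2]-hh; print(k.round(4),hh.round(4),np.degrees(np.arctan2(d[1],d[0])).round(1),np.hypot(*d).round(4))
# base edge yaw
for a,b in (((219,151.5),(291,153.5)),((218,183.5),(291,185.5))):
    d=unproj(t,*a,.016)-unproj(t,*b,.016); print(np.degrees(np.arctan2(-d[0],d[1])).round(2))
print("post",unproj(t,263,165,.148).round(4), proj(t,[[.59,-.125,.25]]))
```

```text
[ 0.4562 -0.1803  0.137 ] [ 0.5445 -0.1765] -177.5 0.0884
[ 0.4562 -0.1803  0.137 ] [ 0.5463 -0.178 ] -178.5 0.0901
[ 0.4562 -0.1803  0.137 ] [ 0.5455 -0.182 ] 178.9 0.0893
-1.11
-1.2
post [ 0.5453 -0.1234  0.148 ] [[266.7610705  139.44654275]]
```

Lever at its stop: knob at (286.5,203) in the top view, about -178° in world, so q ≈ 2.3. Next I go round to the far side of the post, turning the tool so that its +x face pushes.

```bash
python3 -m jog '[15,-25,0,0,0,-10, 30,-50,0,0,0,-20, 46,-75,0,0,0,-30, 61,-99,0,0,0,-40, 76,-124,0,0,0,-50, 91,-149,0,0,0,-60, 106,-174,0,0,0,-70, 121,-199,0,0,0,-80, 137,-224,0,0,0,-90, 152,-249,0,0,0,-100]'; python3 st.py
python3 -m jog '[0,0,0,0,0,-10, 0,0,0,0,0,-20, 0,0,0,0,0,-30, 0,0,0,0,0,-40, 0,0,0,0,0,-50, 0,0,0,0,0,-60, 0,0,0,0,0,-70, 0,0,0,0,0,-80, 0,0,0,0,0,-84, 0,0,0,0,0,-84]'; python3 st.py
python3 - <<'E'
from h import *
t=get_image("top"); s=get_image("side")
crop(t,210,90,350,220,5,"t8.png"); crop(s,210,80,330,200,5,"s8.png")
E
```

```text
clock: 8.55
position: [0.5961, -0.1179, 0.2671]
ee_rot: [-0.0, 0.693, 0.721, 0.0]
contact_force: [1.4, -0.7, -0.4]
width: 0.0001
t 8.55 p [ 0.5961 -0.1179  0.2671] yaw 92.2 zax [-0.     0.001 -1.   ] F [ 1.4 -0.7 -0.4] j [-0.31  0.32  1.4   0.    1.42 -0.35] w 0.0001
clock: 9.8
position: [0.5954, -0.119, 0.2671]
ee_rot: [-0.0, 0.037, 0.999, 0.0]
contact_force: [1.6, -0.8, 0.2]
width: -0.0002
t 9.8 p [ 0.5954 -0.119   0.2671] yaw 175.8 zax [-0.001  0.001 -1.   ] F [ 1.6 -0.8  0.2] j [-0.31  0.32  1.4   0.    1.42 -1.81] w -0.0002
```

View pics/t8.png

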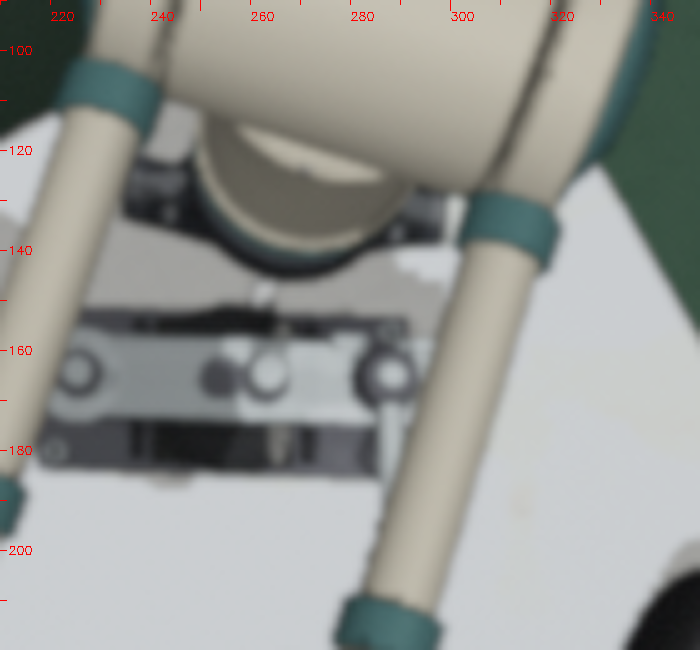

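View pics/s8.png

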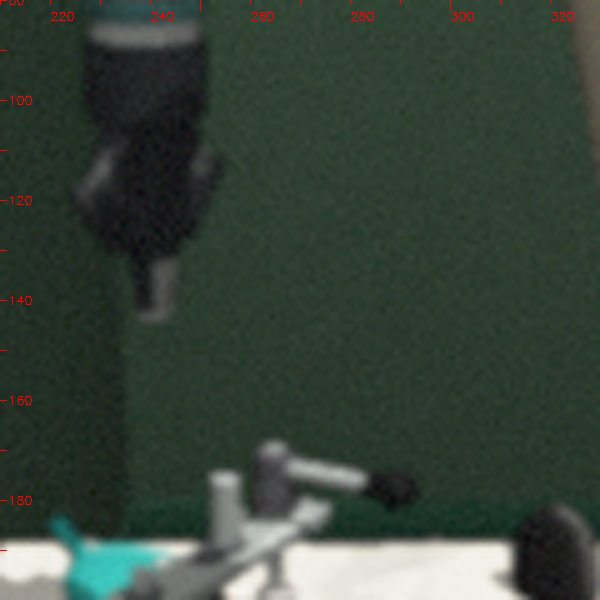

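The tool is beyond the post (post at (263,165) in the top view), with about 29 mm of clearance to it. Lowering until the tips overlap the post by about 23 mm, staying above the neck of the head.

```bash
python3 -m jog '[0,0,50,0,0,0, 0,0,90,0,0,0, 0,0,110,0,0,0, 0,0,123,0,0,0, 0,0,123,0,0,0]'; python3 st.py
python3 - <<'E'
from h import *
t=get_image("top"); s=get_image("side")
crop(t,210,90,350,220,5,"t9.png"); crop(s,210,120,330,220,6,"s9.png")
E
```

```text
clock: 10.52
position: [0.595, -0.1206, 0.1437]
ee_rot: [-0.001, 0.038, 0.999, 0.0]
contact_force: [0.1, -0.6, -0.9]
width: 0.0001
t 10.53 p [ 0.595  -0.1206  0.1437] yaw 175.7 zax [-0.001  0.    -1.   ] F [ 0.1 -0.6 -0.9] j [-0.31  0.4   1.6  -0.    1.15 -1.81] w 0.0001
```

View pics/t9.png

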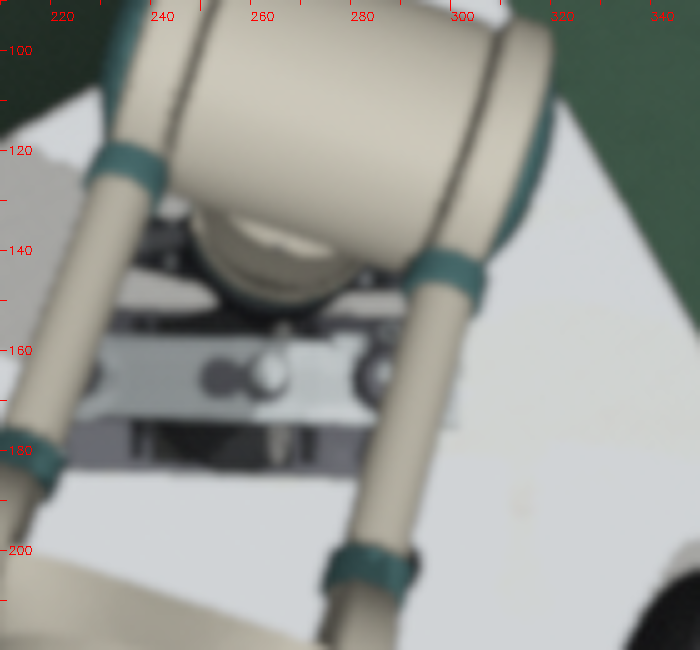

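View pics/s9.png

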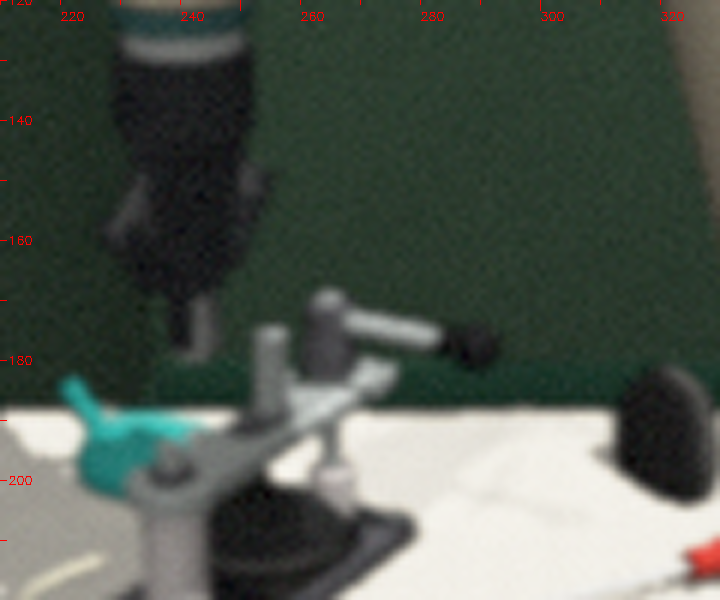

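```bash
python3 - <<'E'
import numpy as np
h=np.array([26,84.])
for f in range(4,41,4):
    a=np.radians(f);R=np.array([[np.cos(a),-np.sin(a)],[np.sin(a),np.cos(a)]])
    print(f,(h-R@h).round(1))
E
python3 -m jog '[6,0,0,0,0,0, 12,0,0,0,0,0, 18,0,0,0,0,0, 25,0,0,0,0,0]'; python3 st.py
```

```text
4 [ 5.9 -1.6]
8 [11.9 -2.8]
12 [18.  -3.6]
16 [24.2 -3.9]
20 [30.3 -3.8]
24 [36.4 -3.3]
28 [42.5 -2.4]
32 [48.5 -1. ]
36 [54.3  0.8]
40 [60.1  2.9]
clock: 11.12
position: [0.5698, -0.119, 0.1445]
ee_rot: [0.0, 0.038, 0.999, -0.0]
contact_force: [-0.5, -0.3, -1.0]
width: -0.0002
t 11.12 p [ 0.5698 -0.119   0.1445] yaw 175.7 zax [ 0. -0. -1.] F [-0.5 -0.3 -1. ] j [-0.33  0.36  1.65 -0.    1.13 -1.82] w -0.0002
```

```bash
python3 -m jog '[6,-2,0,0,0,4, 12,-3,0,0,0,8, 18,-4,0,0,0,12, 24,-4,0,0,0,16]'; python3 st.py
python3 - <<'E'
from h import *
t=get_image("top"); s=get_image("side")
crop(t,210,90,350,220,5,"t10.png"); crop(s,210,120,330,220,6,"s10.png")
E
```

```text
clock: 11.62
position: [0.5466, -0.1214, 0.1446]
ee_rot: [0.001, 0.178, 0.984, -0.0]
contact_force: [2.1, -0.5, -0.2]
width: -0.0001
t 11.62 p [ 0.5466 -0.1214  0.1446] yaw 159.5 zax [ 0.002 -0.001 -1.   ] F [ 2.1 -0.5 -0.2] j [-0.34  0.33  1.7   0.    1.11 -1.56] w -0.0001
```

View pics/t10.png

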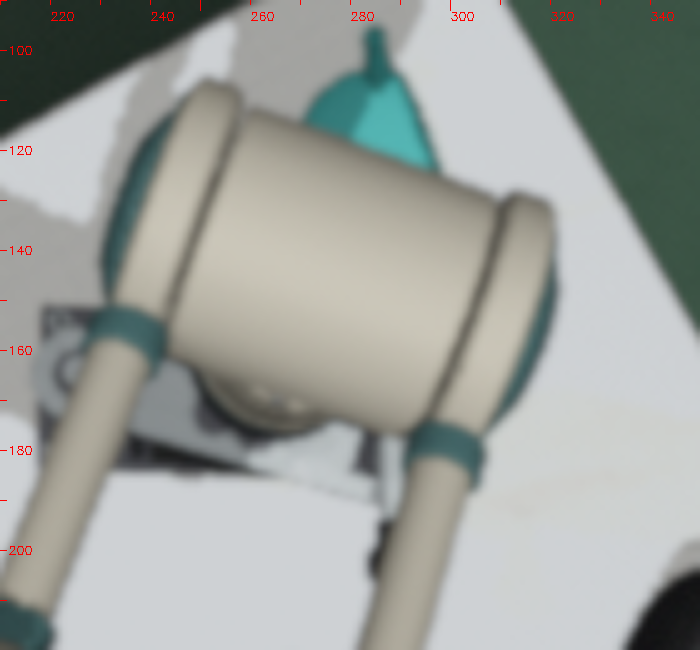

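View pics/s10.png

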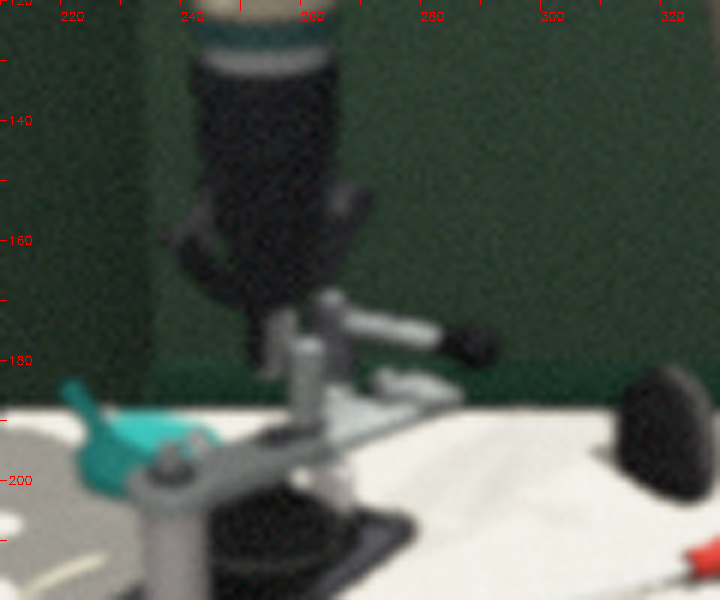

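The strap is swinging: its free end has cleared the collar and the post reads 2 N. Continuing the arc.

```bash
python3 -m jog '[6,-2,0,0,0,4, 12,-3,0,0,0,8, 18,-4,0,0,0,12, 24,-4,0,0,0,16, 30,-4,0,0,0,20, 36,-3,0,0,0,24, 42,-2,0,0,0,28, 48,-1,0,0,0,32, 54,1,0,0,0,36, 60,3,0,0,0,40]'; python3 st.py
python3 - <<'E'
from h import *
t=get_image("top"); s=get_image("side")
crop(t,190,90,330,230,5,"t11.png"); crop(s,210,120,330,220,6,"s11.png")
E
```

```text
clock: 12.98
position: [0.4911, -0.0982, 0.1446]
ee_rot: [0.001, 0.503, 0.864, -0.0]
contact_force: [1.7, -1.5, 0.0]
width: -0.0002
t 12.97 p [ 0.4911 -0.0982  0.1446] yaw 119.6 zax [ 0.001 -0.002 -1.   ] F [ 1.7 -1.5  0. ] j [-0.34  0.25  1.83 -0.    1.06 -0.85] w -0.0002
```

View pics/t11.png

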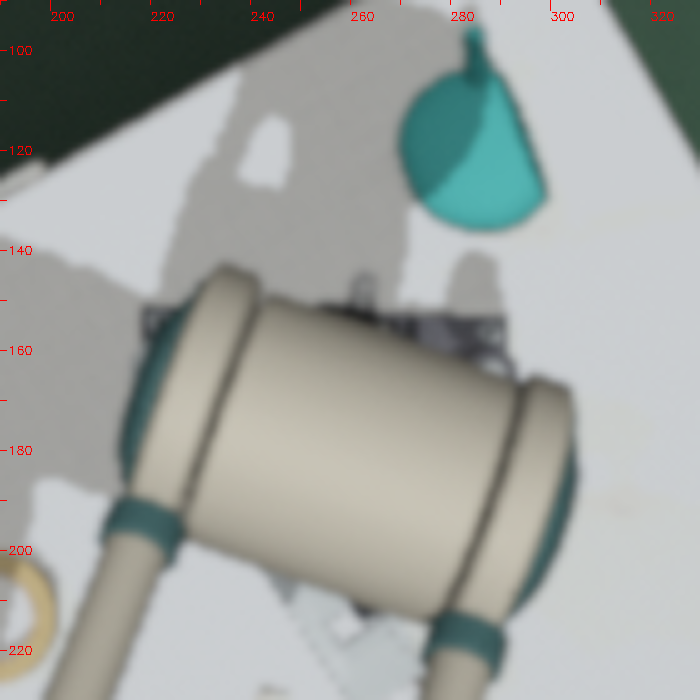

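View pics/s11.png

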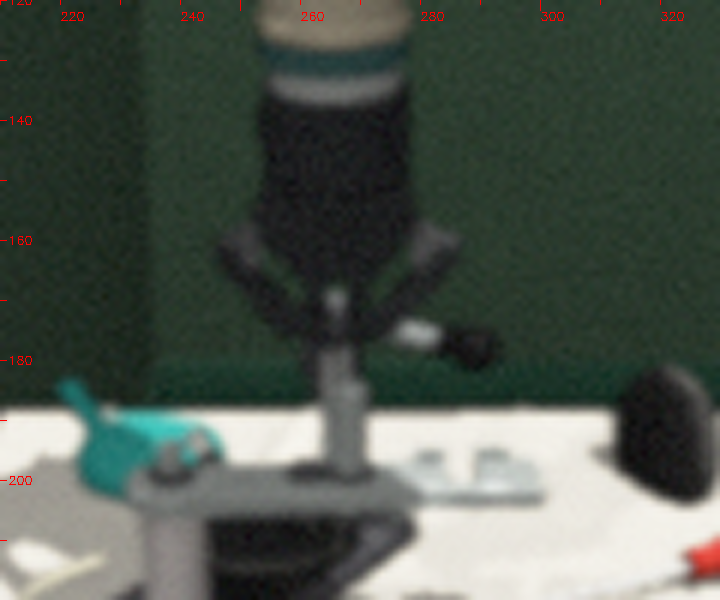

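```bash
python3 -m jog '[6,-2,0,0,0,4, 12,-3,0,0,0,8, 18,-4,0,0,0,12, 24,-4,0,0,0,16, 30,-4,0,0,0,20]'; python3 st.py;  python3 -m jog '[3,-1,0,0,0,2, 6,-2,0,0,0,4]'; python3 st.py; python3 -m jog '[3,-1,0,0,0,2, 6,-2,0,0,0,4]'; python3 st.py
```

```text
clock: 13.7
position: [0.4727, -0.074, 0.1445]
ee_rot: [0.001, 0.645, 0.764, -0.0]
contact_force: [0.6, -2.0, -0.4]
width: 0.0002
t 13.7 p [ 0.4727 -0.074   0.1445] yaw 99.7 zax [ 0.    -0.001 -1.   ] F [ 0.6 -2.  -0.4] j [-0.3   0.22  1.87 -0.    1.05 -0.47] w 0.0002
clock: 13.95
position: [0.47, -0.0684, 0.1445]
ee_rot: [0.001, 0.671, 0.742, -0.0]
contact_force: [0.1, -1.9, -0.3]
width: -0.0001
t 13.95 p [ 0.47   -0.0684  0.1445] yaw 95.8 zax [ 0.001 -0.001 -1.   ] F [ 0.1 -1.9 -0.3] j [-0.29  0.21  1.88 -0.    1.05 -0.39] w -0.0001
clock: 14.2
position: [0.4685, -0.0653, 0.1447]
ee_rot: [0.004, 0.695, 0.719, -0.002]
contact_force: [1.6, -12.9, -2.9]
width: 0.0
t 14.2 p [ 0.4685 -0.0653  0.1447] yaw 91.9 zax [ 0.003 -0.007 -1.   ] F [  1.6 -12.9  -2.9] j [-0.28  0.21  1.88 -0.01  1.04 -0.31] w 0.0
```

The force rose to 12.9 N, so the strap has reached its stop. Backing off, lifting, and moving clear for a look.

```bash
python3 -m jog '[1,0,0,0,0,0, -8,0,0,0,0,0, -22,0,0,0,0,0, -25,0,0,0,0,0, -25,0,-45,0,0,0, -25,0,-105,0,0,0, -80,0,-130,0,0,0, -140,0,-130,0,0,0, -200,0,-130,0,0,0, -260,0,-130,0,0,0]'; python3 st.py
python3 -m jog '[-40,30,0,0,0,0, -40,30,0,0,0,0]'
python3 - <<'E'
from h import *
t=get_image("top"); s=get_image("side")
crop(t,160,90,350,270,4,"t12.png"); crop(s,190,140,320,240,6,"s12.png")
cv2.imwrite("pics/tf.png",t["frame"][:,:,::-1])
E
```

```text
clock: 15.45
position: [0.4744, -0.3236, 0.2744]
ee_rot: [0.0, 0.696, 0.718, 0.0]
contact_force: [1.0, 0.1, 0.6]
width: -0.0002
t 15.45 p [ 0.4744 -0.3236  0.2744] yaw 91.7 zax [ 0.001  0.001 -1.   ] F [1.  0.1 0.6] j [-0.72  0.26  1.46  0.    1.41 -0.75] w -0.0002
clock: 15.7
position: [0.5069, -0.3642, 0.2727]
ee_rot: [-0.0, 0.697, 0.717, 0.0]
contact_force: [-0.2, 0.4, 0.1]
width: -0.0002
```

View pics/t12.png

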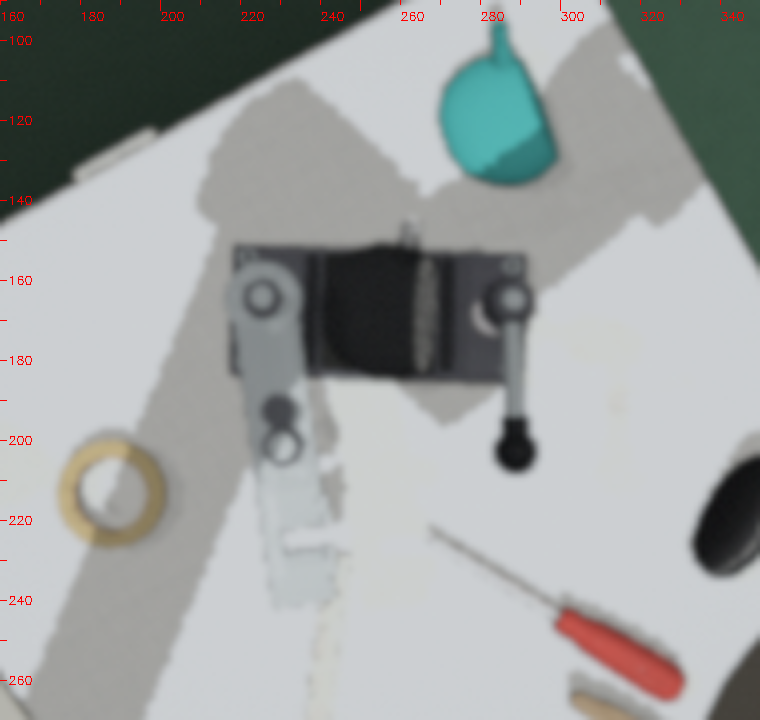

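View pics/s12.png

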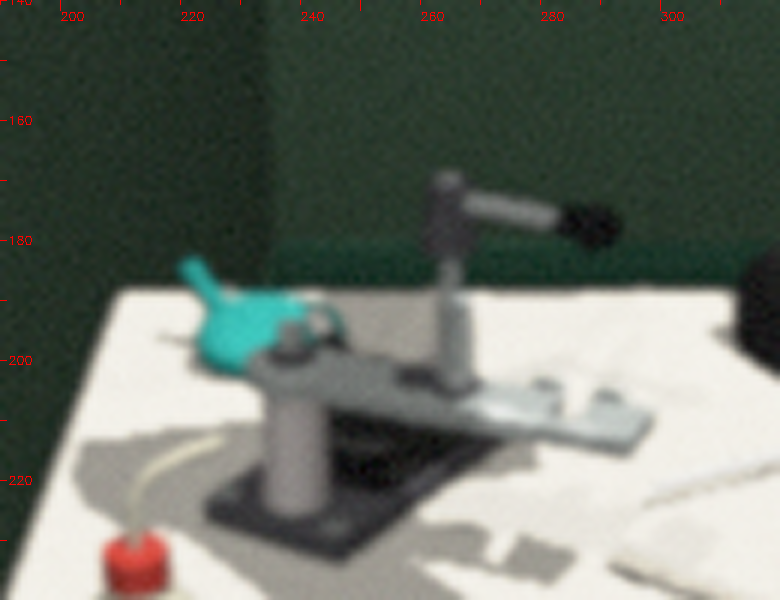

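View pics/tf.png

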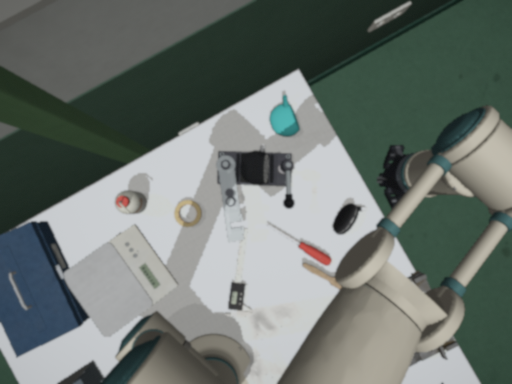

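Run:
```python
from h import *
t=get_image("top")
pv=np.array([.5502,-.0337])
p0=unproj(t,263,165,.148)[:2]-pv; 
for u in ((230,201),(230.5,201),(229.5,201)):
    p1=unproj(t,*u,.148)[:2]-pv
    a=lambda d:np.arctan2(d[1],d[0])
    print(np.hypot(*p0),np.hypot(*p1),(a(p0)-a(p1))%(2*np.pi))
k=unproj(t,286,202.5,.137)[:2]
for h in ([.546,-.178],[.5455,-.182]):
  d=k-h; print("lever q",np.radians(-45)-(np.arctan2(d[1],d[0])-2*np.pi*(d[1]>0)+np.radians(1.15)))
```

```text
0.0898667263965843 0.09085281523051339 1.3750231329738223
0.0898667263965843 0.0910184056234182 1.3623026741631814
0.0898667263965843 0.09070198735086174 1.3877871401835513
lever q 2.3231533666596413
lever q 2.3684568134869437
```

Run:
```python
from h import *
t=get_image("top"); crop(t,210,150,300,250,6,"t13.png")
for q in (1.34,1.37,1.4):
    a=np.radians(-91.15)-q
    e=np.array([.5502,-.0337]); print(q,proj(t,[[*(e+.092*np.array([np.cos(a),np.sin(a)])),.148],[*(e+.19*np.array([np.cos(a),np.sin(a)])),.098]]).round(1).tolist())
```

```text
1.34 [[232.8, 201.0], [241.2, 240.0]]
1.37 [[231.6, 201.2], [238.9, 240.5]]
1.4 [[230.4, 201.4], [236.6, 240.9]]
```

View pics/t13.png

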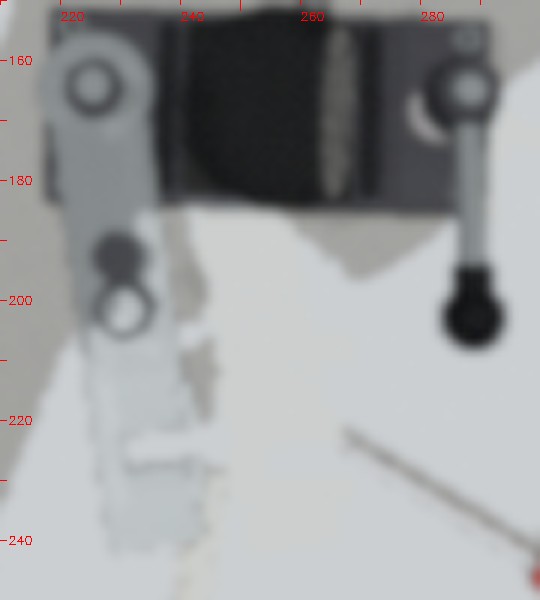

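The post is at (230.5,201.3) in the top view; the prediction for 1.40 rad is (230.4,201.4). The head is in its nest, the knob is at (287,203) with the lever at its stop, and the robot is clear of everything.

```bash
python3 -m jog '[0,0,0,0,0,0, 0,0,0,0,0,0]'; python3 -c "
from rig import *
print(sign_off())"
```

```text
clock: 16.15
position: [0.5056, -0.3603, 0.2749]
ee_rot: [0.0, 0.696, 0.718, 0.0]
contact_force: [0.2, 0.3, 0.6]
width: 0.0001
the job is handed in; nothing more can be done
None
```

The clamp is free: the lever is round to its loosened stop, the strap is out to its stop, and I handed the job in at about 16 s of the 48 s allowed.

- **Lever:** I pushed it clockwise with the closed fingers, starting from its counter-clockwise side so it was never tightened. It began at about 0.38 rad, and at the end the force jumped from about 5 to 18 N. The last picture gives about 2.32 to 2.37 rad against a stop at 2.3, which is within measuring error.
- **Strap:** I pushed it by the post on an arc towards the robot until the force jumped from 2 to 13 N. My first pixel readings gave 1.36 to 1.39 rad, but a closer crop put the post within 0.1 pixel of where a 1.40 rad swing should put it.
- **Surroundings:** The last pictures show the head still in its nest. The tape, screwdriver, bottle, spare head and turquoise head look unmoved, judged by eye rather than measured. The robot ended clear of everything, with under 1 N at the wrist. I saw no force above 18 N during the job.

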